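Second course of a shake-table wall

TASK

Lay the second course of the little brick wall on the shake table in stretcher bond: two whole bricks laid flat on their broad faces on top of the three already there, each one bridging a joint so that it laps half a brick over both bricks below, square and in line with the wall. One of the two bricks lies flat on the plywood stacking board; the other stands on edge between battens on that board and has to be turned onto its broad face before it can be laid. Set each brick down on the wall gently rather than dropping it, and leave the laid course, the half brick, the petri dish and the jar where they are.

Things in the scene. Friction and masses are not known exactly. Their poses are not given: they have to be found in the camera images.
- platform_top (a point): Centre of the top of the shake table's platform, 56 mm above the bench. The shake table is fixed: a 300 x 340 mm aluminium base with guide rods, a plywood platform 150 (its x) x 340 mm (its y) with a thin rubber sheet, and on its far (+x) side a gearbox, crank and control box, all lower than the platform's top but for the crank's 4 mm connecting rod pin at 60 mm. z up; the wall runs along its y.
- laid_left_center (a point): Centre of the laid brick at the wall's +y end. All whole bricks are equal: solid plain terracotta blocks, 100 (own x) x 48 (own y) x 30 mm (own z), about 0.27 kg. It lies loose and flat on the platform, without mortar: its centre 71 mm, its top 86 mm above the bench.
- laid_mid_center (a point): Centre of the middle laid brick, same kind, size and height. Its x runs along the wall towards laid_left, y across the wall, z up. Laid bricks are 104 mm apart centre to centre, with 4 mm open joints between their ends.
- laid_right_center (a point): Centre of the laid brick at the wall's other end, same kind, size and height.
- brick_flat_center (a point): Centre of the whole brick (100 x 48 x 30 mm) that lies flat on the clear near part of the stacking board, in any direction; x along its length, y across its 48 mm width, z through its 30 mm thickness. When flat on the board its centre is 27 mm above the bench; when laid as second course 101 mm.
- brick_edge_center (a point): Centre of the other whole brick, same size and axes. It stands on its long narrow side in one of the two slots: own x along the board's x, own y (48 mm) upright, own z (30 mm) along the board's y; centre 36, top 60 mm above the bench. Out of the slot, stood on the board, it tips onto its broad face by itself once it leans over 32 degrees; a level push may only slide it: push high, or forward and up.
- board_top (a point): Centre of the top of the stacking board, a fixed plywood board 300 (x) x 240 (y) x 12 mm on the bench, top 12 mm above the bench. At its far end two slots lie along its x, centred at x = +75 mm, y = +40 and -40 mm: each between two battens 104 mm long, 12 mm thick and 14 mm high, 33 mm apart (1.5 mm play each side). One slot holds brick_edge, the other the half brick: which is which varies. The near part, x from -150 to +15 mm, is clear except for brick_flat.
- half_brick_center (a point): Centre of the half brick, 48 x 48 x 30 mm, on edge in the middle of the other slot. Not to be used.
- petri_dish: Closed glass petri dish, 96 mm across, 18 mm high; origin at the centre of its underside. To be left alone.
- specimen_jar: Jar with lid, 60 mm across, 85 mm high; origin at the centre of its underside. To be left alone.

How it is judged:
By the outcome, as a careful person would: the job done as asked, in the order asked, and still so for the second after the job is handed in, with the robot touching nothing.
It also fails if it takes over 67 s, if anything falls off the work surface, if the arm or the gripper's body presses on something with over 40 N, if the wrist force passes 120 N, or if a joint passes its speed limit or range.

ROBOT

A 6-joint arm with a two-finger parallel gripper is mounted at the origin on the work surface. World frame = base frame: x ahead of the robot, y to its left, z up, the work surface at z = 0. Lengths are in mm, angles in degrees, forces in N, time in s.
With the tool pointing down it reaches from about 275 to 825 mm from the base axis. Payload 5.2 kg.
Tool frame: the origin (TCP) lies at the very end of the fingers, on their centre line; the grasp point (between the pads) lies behind it (r.grasp_offset is the x of the grasp point in the tool frame, in mm); x points along the fingers, z is the direction in which the jaws open and shut, and the axes are right-handed (so a half turn about x gives the same grasp; the last joint's range is limited). The gripper opens to 93 mm and grips with 3 to 60 N. Pads are 15 mm wide; open, the fingers measure 128 mm over their backs; the gripper's body (75 mm by 188 mm) begins 65 mm behind the grasp point.
Start: joints at [60.401, 14.817, 87.949, -0, 77.235, -11.62], TCP at [169.749, 523.154, 218.653] pointing down, gripper open.
Joint ranges: [-179.93, 179.93], [-52.35, 119.4], [10.71, 147.94], [-69.91, 249.91], [12.55, 155.21], [-178.61, 178.61]. Speed limits (degrees/s): [147.25, 147.25, 180, 180, 180, 180].

INTERFACE

Orientations are given as a 3x3 rotation matrix whose columns are the frame's x, y, z axes.
In Python, from cell import r, let_go, clamp, kin, camera, order, finder gives the robot as it stands. Calls block until the motion is done:
- r.move_to(position, orientation): joint-space move of the TCP to a pose.
- r.move_l(position, rot=None, v=150): straight line of the TCP; rot=None keeps the orientation; v is the mean speed in mm/s.
- r.movej(angles): joint-space move.
- let_go() and clamp(grasp_force=None): open the fingers fully, or close them until they stop; grasp_force is the grip in N (None keeps the last).
- r.wait(seconds).
- kin.solve_ik(position, orientation): joint angles nearest the present ones, or None.
- camera(name): name is "scene" or "top" or "wrist"; returns a dict with "pixels" (420x560x3 uint8, blue, green, red), "z_map" (420x560 float32, mm along the optical axis (not along the pixel's ray), 0 where there is no reading), "K" (3x3 intrinsics, pixels), "k1" (the pictures are not rectified: a ray, as slopes to the right and down, at radius r is drawn at 1 + k1 r^2 times it, then the intrinsics apply), "R" (3x3) and "t" (3): a world point X has camera coordinates R X + t. Camera axes: x right, y down, z forward; pixel columns grow to the right and rows downward; lengths in mm; the calibration is good to about 2 mm. A picture is of the moment at which its call begins.
A pose or a line that the arm cannot do raises r.IKError and nothing moves.
- order.finish_job(): hands the job in, once; it reports no verdict.
Trained networks look in a picture, given as the dict that the camera call returned (one of the last four; its "shot" number tells which), for a name from the list of things; names that differ only in an ending like _2 or _b are one class to them, and where a whole thing is asked for, a point or a joint stands for the part that bears it (a point fixed in the world has none). Each returns a list of dicts, best first, with "confidence" (0 to 1); they miss things now and then, are a little off and sometimes report something else, mostly with a low value. They report only what shows in the picture. A call takes as long as a camera call.
- finder.trace(thing, picture): "pixels" (420x560 bool, what is visible of it).
- finder.pinpoint(thing, picture): "position" ([x, y, z] in mm, in world coordinates, good to about 4 mm: a listed point, or the origin of a listed thing).
Readings, each from a call of its own:
- r.get_time(): time.
- r.get_joint_positions(): joint angles.
- r.get_qvel(): joint speeds.
- r.get_effort(): joint torques, N m.
- r.get_position(): TCP position.
- r.get_ee_rot(): TCP orientation.
- r.get_ft_force(): force on the tool from outside, world axes, zero at the start.
- r.get_wrist_torque(): the same for the moment, N m.
- r.get_gripper_width(): opening from 0.0 (shut) to 1.0 (fully open).
Only numpy, scipy, OpenCV 4.12 (cv2) and the standard library are available. Lean on these libraries where they do the work, as an engineer would, in place of code of your own. Each camera call takes 0.05 s, during which the arm holds its last target.

## Working session

There is one attempt and no reset: what is moved stays moved. The work goes in short steps, each a Python script; the robot and the scene stay as the last script left them, time stands still between calls to the robot, and variables do not carry over. Pictures are saved under pics/ and viewed, and the job is handed in when it is done.

```bash
ls; mkdir -p pics; python3 - <<'E'
from cell import r, camera, finder
import cv2
print(r.get_time(), r.grasp_offset, r.get_ee_rot().round(3).tolist() if hasattr(r.get_ee_rot(),'round') else r.get_ee_rot())
for n in ("scene","top","wrist"):
    c=camera(n); cv2.imwrite(f"pics/a_{n}.png",c["pixels"]); print(n,c["t"],c["k1"])
    for th in ["platform_top","laid_left_center","laid_mid_center","laid_right_center","brick_flat_center","brick_edge_center","board_top","half_brick_center","petri_dish","specimen_jar"]:
        d=finder.pinpoint(th,c)
        print(th,[( [round(float(v)) for v in e["position"]],round(float(e["confidence"]),2)) for e in d[:2]])
print(r.get_time())
E
```

```text
pics
0.0 -18.8 [[-0.001, -0.951, 0.309], [-0.002, 0.309, 0.951], [-1.0, 0.0, -0.002]]
scene [-495.90939918  -48.87383702 1440.35717907] -0.11433085346057252
platform_top [([551, 243, 59], 0.56)]
laid_left_center [([544, 350, 69], 0.71)]
laid_mid_center [([549, 244, 72], 0.84)]
laid_right_center [([557, 136, 71], 0.83)]
brick_flat_center [([467, -214, 29], 0.97), ([456, 545, 0], 0.49)]
brick_edge_center [([606, -197, 36], 0.86)]
board_top [([533, -226, 15], 0.68)]
half_brick_center [([602, -277, 34], 0.69), ([610, -198, 36], 0.56)]
petri_dish [([456, 546, -3], 0.81)]
specimen_jar [([521, -523, -6], 0.7)]
top [  28.88849459  513.06244363 1791.53120403] -0.18862699580360062
platform_top [([552, 243, 56], 0.63), ([550, 240, 70], 0.22)]
laid_left_center [([547, 342, 66], 0.68)]
laid_mid_center [([551, 240, 74], 0.74), ([596, -273, 34], 0.39)]
laid_right_center [([552, 138, 72], 0.58)]
brick_flat_center [([464, -218, 28], 0.75)]
brick_edge_center [([610, -195, 36], 0.58)]
board_top [([528, -222, 10], 0.92)]
half_brick_center [([596, -272, 36], 0.63)]
petri_dish [([458, 548, -2], 0.84)]
specimen_jar [([522, -520, 2], 0.75)]
wrist [-548.34677257  -30.53800819  389.63584463] -0.03039716719287069
platform_top []
laid_left_center []
laid_mid_center []
laid_right_center []
brick_flat_center []
brick_edge_center []
board_top []
half_brick_center []
petri_dish []
specimen_jar []
1.65
```

View pics/a_top.png

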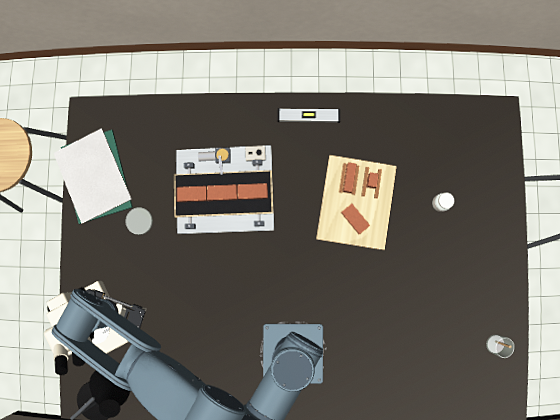

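View pics/a_scene.png

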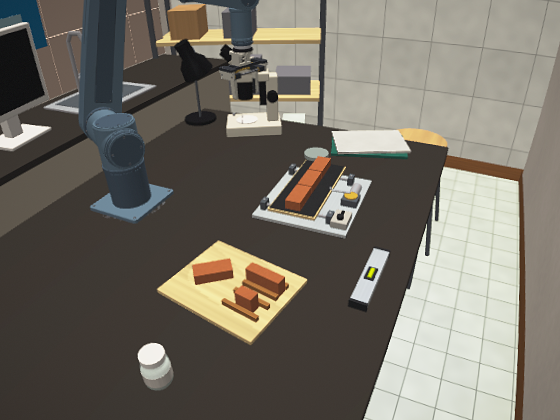

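View pics/a_wrist.png

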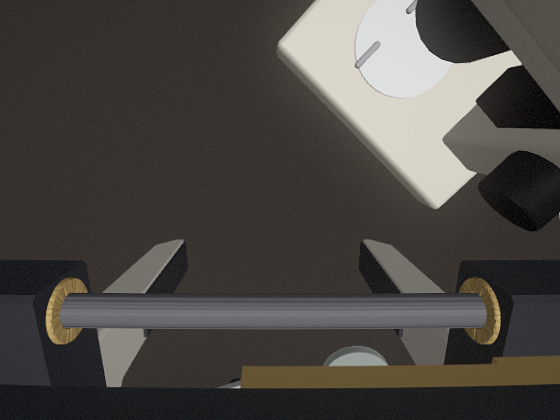

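The top view shows the wall at px (190–255, 192), the flat brick at (355, 218), the edge brick at (349, 178) and the half brick at (372, 183). The finder agrees with both views. Next I'll take closer wrist pictures of the wall and the board.

```bash
cat > h.py <<'E'
from cell import r, let_go, clamp, kin, camera, order, finder
import numpy as np, cv2
def down(jaw_deg):
    a=np.radians(jaw_deg); z=np.array([np.cos(a),np.sin(a),0]); x=np.array([0,0,-1.]); y=np.cross(z,x)
    return np.column_stack([x,y,z])
def unproj(c,uv,zw):
    """pixels -> world on plane z=zw"""
    K=np.array(c["K"]);k=c["k1"];uv=np.atleast_2d(np.asarray(uv,float))
    d=np.stack([(uv[:,0]-K[0,2])/K[0,0],(uv[:,1]-K[1,2])/K[1,1]],1)
    s=d.copy()
    for _ in range(30): s=d/(1+k*(s**2).sum(1,keepdims=True))
    R=np.array(c["R"]);C=-R.T@np.array(c["t"])
    D=np.column_stack([s,np.ones(len(s))])@R
    return C+D*((zw-C[2])/D[:,2])[:,None]
def cloud(c):
    K=np.array(c["K"]);k=c["k1"];v,u=np.mgrid[0:420,0:560]
    dx=(u-K[0,2])/K[0,0];dy=(v-K[1,2])/K[1,1];sx,sy=dx,dy
    for _ in range(30):
        f=1+k*(sx**2+sy**2);sx,sy=dx/f,dy/f
    Z=c["z_map"];P=np.stack([sx*Z,sy*Z,Z],-1)
    R=np.array(c["R"])
    return (P-np.array(c["t"]))@R   # R^T (p-t)
def red(c):
    h=cv2.cvtColor(c["pixels"],cv2.COLOR_BGR2HSV)
    return ((h[...,0]<14)|(h[...,0]>172))&(h[...,1]>110)&(h[...,2]>50)
def rects(c,zlo,zhi,minpx=300):
    """red top faces between heights: world rectangles fitted to depth cloud"""
    P=cloud(c);m=red(c)&(c["z_map"]>0)&(P[...,2]>zlo)&(P[...,2]<zhi)
    n,l,s,_=cv2.connectedComponentsWithStats(m.astype(np.uint8),connectivity=4);out=[]
    for i in range(1,n):
        if s[i,4]<minpx: continue
        q=P[l==i];rc=cv2.minAreaRect(q[:,:2].astype(np.float32))
        (cx,cy),(w,h),a=rc
        if w<h: w,h,a=h,w,a+90
        a=(a+90)%180-90
        out.append(dict(c=np.round([cx,cy],1).tolist(),L=round(w,1),W=round(h,1),ang=round(a,1),z=round(float(np.median(q[:,2])),1),n=int(s[i,4]),bb=s[i,:4].tolist()))
    return out
E
python3 - <<'E'
from h import *
c=camera("wrist");R=np.array(c["R"]);C=-R.T@c["t"]
T=np.array(r.get_ee_rot());p=np.array(r.get_position())
print("cam in tool",T.T@(C-p),"axis in tool",(T.T@R[2]).round(3), "x axis",(T.T@R[0]).round(3),c["K"].tolist() if hasattr(c["K"],'tolist') else c["K"])
print(C)
t=camera("top")
for z in ((76,96),(30,75)): 
    for x in rects(t,*z,60): print(x)
for q in [(530,243,330),(480,-215,330)]:
  for a in (0,180,-90,90): print(q,a,kin.solve_ik(q,down(a)))
print(r.get_time())
E
```

```text
cam in tool [-166.02451226   68.27066496   -1.56618357] axis in tool [ 0.968 -0.251 -0.   ] x axis [0. 0. 1.] [[331.15960243587364, 0.0, 272.7796274332938], [0.0, 331.15960243587364, 208.301882926054], [0.0, 0.0, 1.0]]
[104.32350149 542.74227531 384.67890639]
{'c': [554.4, 138.6], 'L': 98.9, 'W': 49.4, 'ang': -89.2, 'z': 84.9, 'n': 419, 'bb': [238, 184, 30, 15]}
{'c': [547.6, 295.5], 'L': 204.1, 'W': 49.4, 'ang': -88.0, 'z': 85.3, 'n': 829, 'bb': [177, 185, 60, 17]}
{'c': [607.0, -192.5], 'L': 102.1, 'W': 37.2, 'ang': -8.7, 'z': 58.3, 'n': 277, 'bb': [343, 163, 14, 30]}
{'c': [597.8, -272.7], 'L': 49.5, 'W': 36.4, 'ang': -3.9, 'z': 56.8, 'n': 143, 'bb': [367, 172, 12, 16]}
{'c': [465.9, -211.3], 'L': 97.4, 'W': 48.4, 'ang': 39.7, 'z': 41.1, 'n': 388, 'bb': [341, 205, 29, 29]}
(530, 243, 330) 0 [ 1.36762008e+01  1.56439802e+01  7.15725533e+01 -2.54444375e-14
  9.27834665e+01  1.36762008e+01]
(530, 243, 330) 180 [ 1.36762008e+01  1.56439802e+01  7.15725533e+01 -2.54444375e-14
  9.27834665e+01 -1.66323799e+02]
(530, 243, 330) -90 [ 1.36762008e+01  1.56439802e+01  7.15725533e+01 -2.54444375e-14
  9.27834665e+01  1.03676201e+02]
(530, 243, 330) 90 [ 1.36762008e+01  1.56439802e+01  7.15725533e+01 -2.54444375e-14
  9.27834665e+01 -7.63237992e+01]
(480, -215, 330) 0 [-3.62897759e+01  9.38894640e+00  7.95206183e+01 -2.54444375e-14
  9.10904353e+01 -3.62897759e+01]
(480, -215, 330) 180 [-3.62897759e+01  9.38894640e+00  7.95206183e+01 -2.54444375e-14
  9.10904353e+01  1.43710224e+02]
(480, -215, 330) -90 [-3.62897759e+01  9.38894640e+00  7.95206183e+01 -2.54444375e-14
  9.10904353e+01  5.37102241e+01]
(480, -215, 330) 90 [-3.62897759e+01  9.38894640e+00  7.95206183e+01 -2.54444375e-14
  9.10904353e+01 -1.26289776e+02]
1.75
```

```bash
python3 - <<'E'
from h import *
p=r.get_position()
r.move_l([p[0],p[1],300],v=300)
r.move_to([552,172,380],down(2))
c=camera("wrist");cv2.imwrite("pics/b_wall.png",c["pixels"])
for x in rects(c,74,100): print(x)
np.savez("wall.npz",**{k:np.array(v) for k,v in c.items()})
print(r.get_time())
r.move_to([488,-260,360],down(-50))
c=camera("wrist");cv2.imwrite("pics/b_board.png",c["pixels"])
for x in rects(c,36,75): print(x)
np.savez("board.npz",**{k:np.array(v) for k,v in c.items()})
print(r.get_time())
E
```

```text
{'c': [546.4, 342.0], 'L': 96.3, 'W': 48.0, 'ang': -87.9, 'z': 85.9, 'n': 3030, 'bb': [255, 0, 38, 82]}
{'c': [550.3, 239.6], 'L': 99.2, 'W': 47.3, 'ang': -87.1, 'z': 86.0, 'n': 2537, 'bb': [256, 85, 36, 76]}
{'c': [554.4, 136.1], 'L': 99.3, 'W': 47.0, 'ang': -87.3, 'z': 86.1, 'n': 2194, 'bb': [257, 163, 34, 69]}
4.125
{'c': [607.2, -197.6], 'L': 99.0, 'W': 30.5, 'ang': -9.2, 'z': 60.0, 'n': 1740, 'bb': [259, 41, 71, 68]}
{'c': [598.7, -276.9], 'L': 48.4, 'W': 30.1, 'ang': -9.3, 'z': 59.9, 'n': 777, 'bb': [312, 101, 42, 39]}
{'c': [466.5, -216.5], 'L': 98.2, 'W': 45.2, 'ang': 39.4, 'z': 42.0, 'n': 1757, 'bb': [224, 129, 32, 68]}
5.7833
```

View pics/b_wall.png

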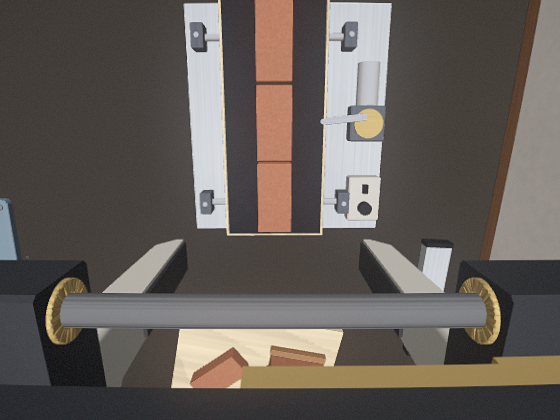

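View pics/b_board.png

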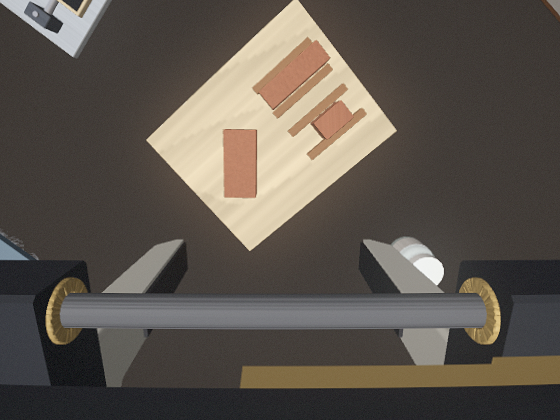

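The wall picture shows three bricks in line at rows 0–232, cols 255–292. In the board picture the flat brick is at (240,163), the edge brick at (294,75) and the half brick at (333,120). The fitted sizes and heights match the specs, so I'll pick the flat brick and lay it over the mid/left joint.

```bash
python3 - <<'E'
from h import *
let_go()
R1=down(-50.6)
r.move_to([466.5,-216.5,80],R1)
r.move_l([466.5,-216.5,16],v=100)
clamp(40)
print("w",r.get_gripper_width(),r.get_ft_force(),r.get_time())
r.move_l([466.5,-216.5,150],v=250)
print("w",r.get_gripper_width(),r.get_ft_force(),r.get_time())
R2=down(2.4)
r.move_to([548.1,291.5,150],R2)
r.move_l([548.1,291.5,100],v=100)
c=camera("wrist");cv2.imwrite("pics/c_place.png",c["pixels"])
print(r.get_position(),r.get_ft_force(),r.get_time())
E
```

```text
w 0.514211051989214 [-0.59887094  0.32730971  1.39807915] 8.6667
w 0.5155938640058535 [-0.6261713   0.01916267 -3.01011798] 9.35
[548.80939194 291.5298813  100.76246922] [-9.77340546e-04  2.41825031e-01 -1.97382633e+00] 11.9167
```

View pics/c_place.png

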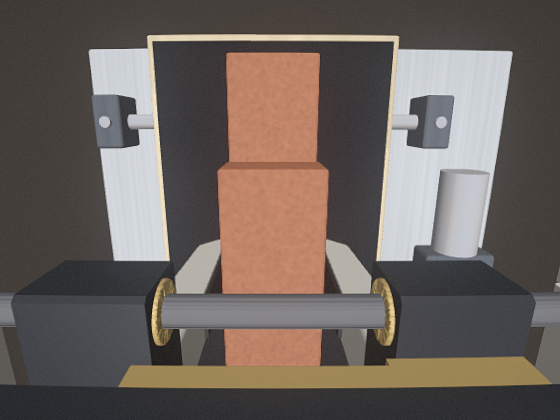

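```bash
python3 - <<'E'
from h import *
c=camera("wrist")
print("held end",unproj(c,[(221,169),(326,169)],126.8).round(1).tolist(),"left end",unproj(c,[(228,54),(318,54)],86).round(1).tolist())
P=cloud(c);m=red(c)&(P[...,2]>118)&(c["z_map"]>0);q=P[m];print("held z",np.median(q[:,2]),"ymax",np.percentile(q[:,1],99.5))
m=red(c)&(abs(P[...,2]-86)<4)&(c["z_map"]>0);q=P[m];print("left z",np.median(q[:,2]),"ymax",np.percentile(q[:,1],99.5),"x",np.percentile(q[:,0],[1,99]))
print(r.get_position())
E
```

```text
held end [[525.0, 338.9, 126.8], [569.5, 340.7, 126.8]] left end [[522.2, 391.8, 86.0], [567.7, 393.7, 86.0]]
held z 126.736205761791 ymax 340.2166400039644
left z 85.94785229181163 ymax 393.4563625893443 x [522.13094029 568.87917412]
[548.85031778 291.62845632 100.97400615]
```

```bash
python3 - <<'E'
from h import *
x,y=547.4,292.3
r.move_l([x,y,92.5],v=60)
print(r.get_position(),r.get_ft_force()[2])
for z in (91.5,91,90.5,90,89.5,89):
    r.move_l([x,y,z],v=15); f=r.get_ft_force()[2]
    print(z,np.round(r.get_position(),2),round(f,2),r.get_time())
    if f>0.5: break
E
```

```text
[546.9491741 292.3044454  92.1193262] -2.7097007957327395
91.5 [547.44 292.33  91.56] -2.26 12.4917
91 [547.41 292.28  91.01] -2.26 12.7417
90.5 [547.36 292.28  90.43] -2.73 12.9917
90 [547.45 292.3   90.02] -2.04 13.2417
89.5 [547.47 292.32  90.  ] 1.68 13.4917
```

```bash
python3 - <<'E'
from h import *
r.move_l([547.4,292.3,90],v=20)
let_go()
r.move_l([547.4,292.3,150],v=150)
r.move_to([552,190,330],down(2.4))
c=camera("wrist");cv2.imwrite("pics/d_laid1.png",c["pixels"])
for z in ((74,100),(105,125)):
    for x in rects(c,*z): print(x)
print(r.get_time())
E
```

```text
{'c': [545.2, 369.2], 'L': 48.1, 'W': 43.4, 'ang': 2.0, 'z': 85.9, 'n': 1776, 'bb': [253, 0, 44, 42]}
{'c': [551.4, 213.9], 'L': 49.4, 'W': 47.4, 'ang': -87.6, 'z': 86.0, 'n': 1541, 'bb': [255, 139, 39, 41]}
{'c': [554.7, 136.7], 'L': 98.1, 'W': 47.8, 'ang': -87.6, 'z': 86.0, 'n': 2729, 'bb': [255, 181, 39, 75]}
{'c': [547.7, 290.7], 'L': 99.7, 'W': 47.8, 'ang': -87.6, 'z': 115.9, 'n': 4165, 'bb': [251, 42, 46, 97]}
16.0667
```

View pics/d_laid1.png

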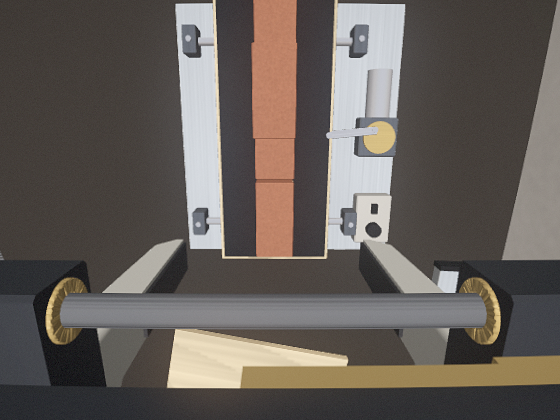

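```bash
cat >> h.py <<'E'
bx=np.array([np.cos(np.radians(-9.2)),np.sin(np.radians(-9.2)),0]); by=np.array([-bx[1],bx[0],0])
board=np.array([526.8,-225.1,0]); RE=down(-99.2)
E
python3 - <<'E'
from h import *
g=np.array([607.2,-197.6,0])-36*bx
r.move_to(g+[0,0,100],RE)
c=camera("wrist");cv2.imwrite("pics/e_pre.png",c["pixels"])
r.wait(0.1)
print(r.get_position(), g)
r.move_l(g+[0,0,31],v=80)
print(r.get_ft_force())
clamp(55)
print("w",r.get_gripper_width(),r.get_ft_force(),r.get_wrist_torque(),r.get_position())
r.move_l(g+[0,0,110],v=100)
print("w",r.get_gripper_width(),r.get_ft_force(),r.get_wrist_torque(),r.get_time())
c=camera("wrist");cv2.imwrite("pics/e_held.png",c["pixels"])
P=cloud(c);m=red(c)&(P[...,2]>120)&(c["z_map"]>0);q=P[m]
a=(q-board)@bx
for k in np.linspace(a.min()+5,a.max()-5,4): 
    s=abs(a-k)<5; print(round(k), np.percentile(q[s,2],[50,90]).round(1))
E
```

```text
[ 572.30703049 -191.03228577  100.63345788] [ 571.66309446 -191.84427724    0.        ]
[ 0.35133646 -0.10397323  0.44229574]
w 0.3198040828003845 [0.66922956 2.85095897 1.61504141] [ 0.42756686  0.08110126 -0.02138048] [ 571.64115006 -191.36008812   30.98330211]
w 0.32187625204034515 [-0.78606692  0.25040621 -3.05929179] [0.01344724 0.25198739 0.00410863] 20.8167
37 [138.2 138.9]
64 [138.1 138.9]
92 [138.1 138.9]
120 [138.  138.8]
```

View pics/e_held.png

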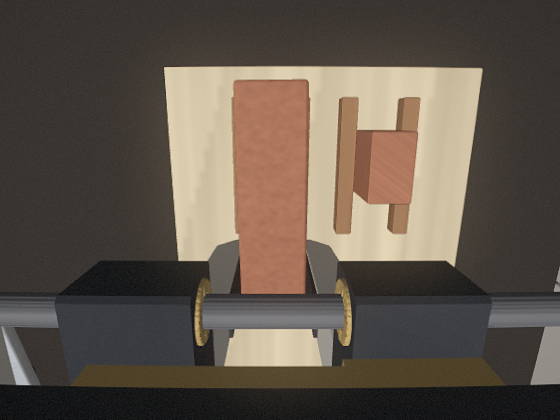

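The brick is out of the slot and level, and the half brick is still in its slot. Now I'll stand it on the clear part of the board and tip it.

```bash
python3 - <<'E'
from h import *
ctr=board-70*bx-30*by; g=ctr-36*bx
r.move_to(g+[0,0,70],RE)
r.move_l(g+[0,0,34],v=80)
for z in (32,31.3,30.6,30):
    r.move_l(g+[0,0,z],v=20); f=r.get_ft_force()[2]; print(z,round(f,2),np.round(r.get_position(),1))
    if f>0.5: break
let_go()
r.move_l(g+[0,0,51],v=80)
r.move_l(ctr+[0,0,51],v=120)
c=camera("wrist");cv2.imwrite("pics/f_stand.png",c["pixels"])
for x in rects(c,36,75): print(x)
print(r.get_time(),r.get_position(),ctr)
E
```

```text
32 -2.94 [ 417.6 -238.    32.3]
31.3 -2.37 [ 417.3 -237.8   31.4]
30.6 2.85 [ 417.5 -237.9   30.9]
{'c': [575.0, -273.4], 'L': 29.0, 'W': 1.1, 'ang': 80.9, 'z': 39.8, 'n': 332, 'bb': [261, 0, 62, 7]}
{'c': [468.9, -247.4], 'L': 68.5, 'W': 29.5, 'ang': -8.4, 'z': 59.9, 'n': 7779, 'bb': [241, 158, 62, 136]}
{'c': [409.3, -238.3], 'L': 29.1, 'W': 11.4, 'ang': 80.1, 'z': 59.8, 'n': 806, 'bb': [247, 329, 54, 16]}
24.9333 [ 451.96048854 -242.83208205   50.36682532] [ 452.90402581 -243.52240481    0.        ]
```

View pics/f_stand.png

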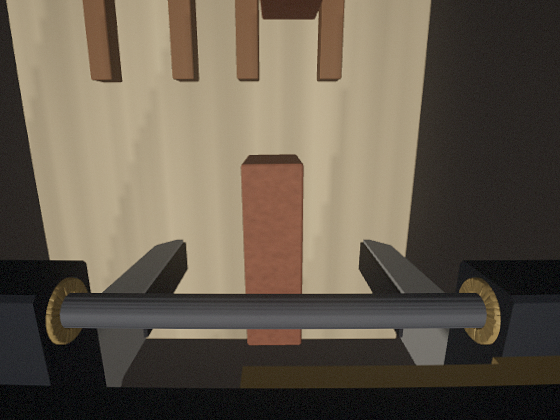

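```bash
python3 - <<'E'
from h import *
ctr=board-70*bx-30*by
r.move_l(ctr+29*by+[0,0,51],v=80)
r.move_l(ctr+66*by+[0,0,66],v=50)
print(r.get_ft_force(),r.get_time())
r.wait(0.2)
r.move_l(ctr+20*by+[0,0,150],v=250)
r.move_l(ctr+20*by-40*bx+[0,0,250],v=300)
c=camera("wrist");cv2.imwrite("pics/g_tip.png",c["pixels"])
for x in rects(c,30,75): print(x)
print(r.get_time())
E
```

```text
[ 0.12922005  0.21681909 -0.30715248] 26.4
{'c': [586.1, -275.0], 'L': 30.2, 'W': 24.5, 'ang': 80.7, 'z': 59.5, 'n': 914, 'bb': [287, 0, 32, 31]}
{'c': [459.7, -205.2], 'L': 98.2, 'W': 46.3, 'ang': -8.6, 'z': 42.0, 'n': 3363, 'bb': [233, 103, 44, 90]}
27.6917
```

View pics/g_tip.png

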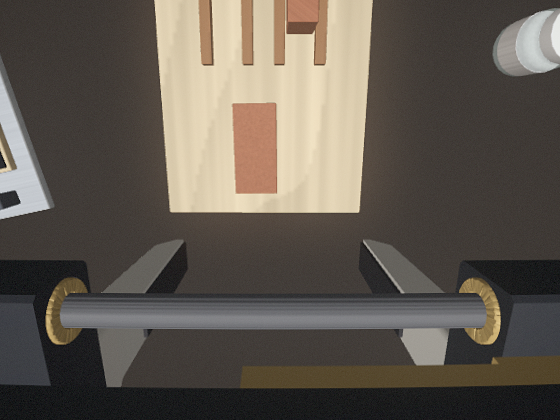

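The brick now lies flat, with its top at 42 mm, at px (255,148). I'll pick it and lay it over the mid/right joint.

```bash
python3 - <<'E'
from h import *
R1=down(-98.6); p=np.array([459.7,-205.2,0])
r.move_to(p+[0,0,80],R1)
r.move_l(p+[0,0,16],v=100)
clamp(40)
print("w",r.get_gripper_width(),r.get_ft_force(),r.get_time())
r.move_l(p+[0,0,150],v=250)
print("w",r.get_gripper_width(),r.get_ft_force())
r.move_to([552.3,187.2,160],down(2.4))
r.move_l([552.3,187.2,122],v=100)
r.wait(0.15)
c=camera("wrist");cv2.imwrite("pics/h_place.png",c["pixels"])
np.savez("h.npz",**{k:np.array(v) for k,v in c.items()})
print(r.get_position(),r.get_ft_force(),r.get_time())
P=cloud(c);ok=red(c)&(c["z_map"]>0)
zt=r.get_position()[2]+26
for n,z in (("held",zt),("laid1",116),("left",86)):
    m=ok&(abs(P[...,2]-z)<4);q=P[m];print(n,m.sum(),np.median(q[:,2]).round(1),"y",np.percentile(q[:,1],[.5,99.5]).round(1),"x",np.percentile(q[:,0],[1,99]).round(1))
E
```

```text
w 0.5176979670216347 [-0.05531769  1.74184505  1.95230605] 29.9917
w 0.507453948481257 [-0.82215924  0.25576451 -3.13075601]
[552.94541871 187.19553573 122.8864544 ] [-0.37189423 -0.03316899 -3.28089913] 32.9
held 16444 148.9 y [137.1 234.4] x [529.2 576.8]
laid1 14433 115.9 y [241.2 310.6] x [524.9 571.8]
left 1086 86.0 y [229.6 239.2] x [527.2 573.9]
```

View pics/h_place.png

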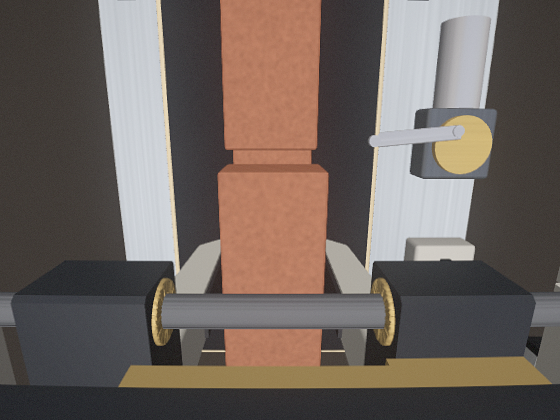

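```bash
python3 - <<'E'
from h import *
x,y=552.0,189.6
r.move_l([x,y,105],v=60)
r.move_l([x,y,92.5],v=50)
for z in (91.5,90.8,90.2,89.8,89.4,89):
    r.move_l([x,y,z],v=15); f=r.get_ft_force()[2]
    print(z,np.round(r.get_position(),2),round(f,2))
    if f>0: break
r.move_l([x,y,max(z,89.9)],v=20)
c=camera("wrist")
P=cloud(c);ok=red(c)&(c["z_map"]>0);m=ok&(abs(P[...,2]-116)<4);q=P[m]
cv2.imwrite("pics/i_pre.png",c["pixels"])
s=(abs(q[:,0]-550)<12);h,e=np.histogram(q[s,1],np.arange(230,246,0.5));print(list(zip(e.tolist(),h.tolist())))
print(r.get_time())
E
```

```text
91.5 [552.13 189.6   91.67] -2.59
90.8 [552.   189.59  90.85] -1.69
90.2 [551.95 189.6   90.16] -3.23
89.8 [552.04 189.64  90.04] -0.68
89.4 [552.07 189.6   90.01] 5.22
[(230.0, 56), (230.5, 74), (231.0, 67), (231.5, 55), (232.0, 67), (232.5, 66), (233.0, 66), (233.5, 63), (234.0, 61), (234.5, 67), (235.0, 68), (235.5, 75), (236.0, 81), (236.5, 58), (237.0, 8), (237.5, 0), (238.0, 0), (238.5, 0), (239.0, 0), (239.5, 0), (240.0, 0), (240.5, 16), (241.0, 50), (241.5, 61), (242.0, 75), (242.5, 71), (243.0, 68), (243.5, 63), (244.0, 68), (244.5, 66), (245.0, 72)]
35.2833
```

View pics/i_pre.png

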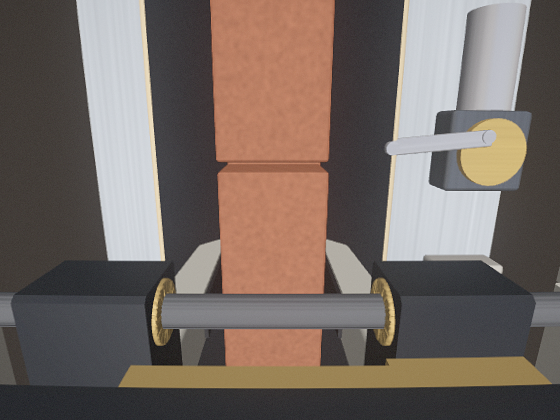

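The brick is down with a joint of about 4 mm (236.9 to 240.8) and in line with its neighbour. I'll release it and check.

```bash
python3 - <<'E'
from h import *
let_go()
r.move_l([552,189.6,150],v=150)
r.move_to([552,172,380],down(2.4))
r.wait(0.2)
c=camera("wrist");cv2.imwrite("pics/j_end.png",c["pixels"])
for z in ((74,100),(105,125)):
    for x in rects(c,*z,150): print(x)
s=camera("scene");cv2.imwrite("pics/j_scene.png",s["pixels"])
t=camera("top")
for n in ("petri_dish","specimen_jar","half_brick_center"):
    d=finder.pinpoint(n,s); print(n,[np.round(e["position"]).tolist() for e in d[:1]])
P=cloud(c)
print(r.get_time())
E
```

```text
{'c': [545.3, 368.3], 'L': 48.0, 'W': 40.3, 'ang': 2.2, 'z': 85.9, 'n': 1336, 'bb': [256, 0, 39, 35]}
{'c': [555.9, 107.8], 'L': 47.7, 'W': 42.8, 'ang': 2.1, 'z': 86.1, 'n': 951, 'bb': [258, 203, 34, 29]}
{'c': [547.7, 291.2], 'L': 99.9, 'W': 47.6, 'ang': -87.9, 'z': 115.9, 'n': 3316, 'bb': [255, 35, 40, 87]}
{'c': [552.3, 186.7], 'L': 100.0, 'W': 47.6, 'ang': -87.8, 'z': 116.0, 'n': 2709, 'bb': [256, 125, 38, 78]}
petri_dish [[548.0, 350.0, 67.0]]
specimen_jar [[522.0, -524.0, -4.0]]
half_brick_center [[600.0, -280.0, 35.0]]
38.1333
```

View pics/j_end.png

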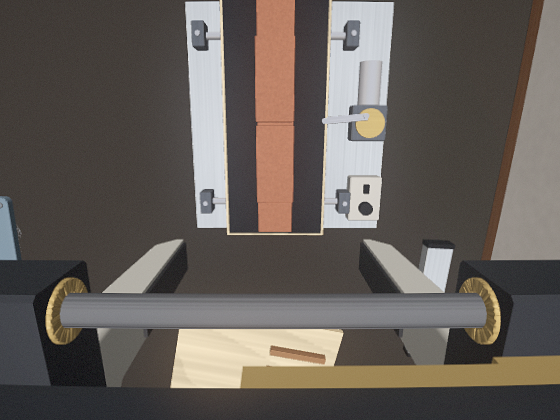

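View pics/j_scene.png

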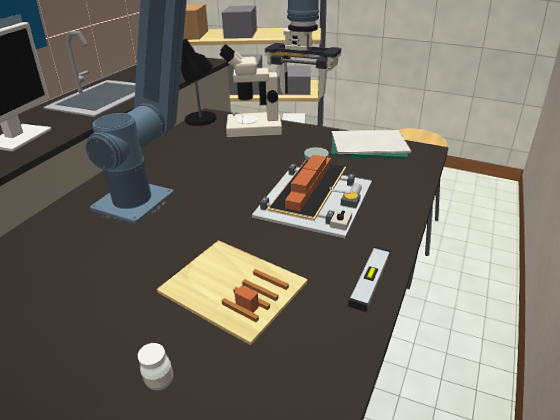

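Both bricks are flat (tops at 116 mm), 104.6 mm apart and centred on the joints to within about 1 mm. The finder's petri-dish reading lands on the wall, so it is a false hit. The scene picture shows the dish unmoved at px (316,154). I'm handing in.

```bash
python3 - <<'E'
from cell import r, order
order.finish_job(); print(r.get_time())
E
```

```text
the job is handed in; nothing more can be done
the job is handed in; nothing more can be done
```

The second course is laid, and I handed the job in at about 38 s on the robot's clock, under the 67 s limit. I laid the flat brick over the mid/left joint. The edge brick I lifted from its slot, stood on the clear part of the board, tipped onto its broad face and laid over the mid/right joint. I lowered both slowly until the wrist felt contact (reading up to about 5 N) before letting go.

**Last checks, from the wrist camera:**

| Check | Measured | Should be |
|---|---|---|
| Brick tops | 115.9 and 116.0 mm | 116 mm |
| Brick centres (x, y) | (547.7, 291.2) and (552.3, 186.7) mm | about 1 mm off at most |
| Spacing between centres | 104.6 mm | 104 mm |
| Direction | within about 0.5° of the wall line | in line with the wall |

- **Laid course:** the parts of the end bricks still visible had not moved.
- **Half brick and jar:** the finder put both within about 4 mm of where they started, which is its own accuracy.
- **Petri dish:** the final finder reading disagreed, reporting a point on the wall at (548, 350, 67). I took it as a false hit, because the scene picture shows the dish where it was at the start.

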